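# Refit the hook sleeve on the key tree

### The job

Put the key tree on the round tray back together: slide the square wooden hook sleeve, notched end down, over the upright steel shaft and turn it until its notches find the cross pin and it sits fully home, upright on the steel foot. Guide it down gently without letting it fall, leave the other things on the tray where they are, and let go.

Things in the scene. Friction and masses are not known exactly. Their poses are not given: they have to be found in the camera images.
- sleeve_center (a point): Centre (half-way up, on the bore axis) of the loose hook sleeve: an upright pale wooden square tube, 50 x 50 mm outside, 100 mm tall, about 0.2 kg, with a round 28 mm through bore along its z axis. It starts standing on the console beside the tray, notched end down. Its side faces look along its x and y axes; above this centre they are plain and flat.
- sleeve: Same sleeve, origin at centre of underside, z up. Four steel hook arms (8 mm thick) stick out along its +-x and +-y axes, 31 mm above the underside, to 62 mm from the axis; their upturned ends reach 45 mm above the underside. Below each arm a notch 11.5 mm wide, 20 mm high runs from the bore through the wall at the bottom edge: alike every quarter turn.
- seat (a point): Centre of the top face of the key tree's round dark steel foot (110 mm in diameter, 18 mm thick), fixed on the tray. Home, the sleeve's bottom rests on this face, its centre 50 mm above this point. This point's orientation says nothing about the cross pin.
- pin_middle (a point): Middle of a level steel cross pin, 8 mm thick, 44 mm long, through the shaft's foot, 10 mm above the seat. Its direction varies and no reading gives it (not this point's orientation). A sleeve turned wrongly stops on it 14 mm short of home; with two notches along it (within about 4 degrees) the sleeve goes down. A quarter-turn sweep under light pressure always finds it.
- shaft_tip (a point): Centre of the top of the key tree's fixed vertical steel shaft, 108 mm above the seat. The shaft is 24 mm in diameter (2 mm clearance all round in the sleeve's bore); its top 14 mm taper to 12 mm in diameter.
- tray: Fixed round wooden tray with a cork back, 380 mm in diameter, floor 10 mm and rim 24 mm above the console; origin at the centre of its underside.
- bowl: Bystander on the tray: pale green ceramic bowl, 112 mm in diameter, 45 mm high, key ring and thimble lying in it; origin at the centre of its underside.
- coin_box: Bystander on the tray: round black plastic coin box with a twist cap, 72 mm in diameter, 58 mm high; origin at the centre of its underside.
- phone_stand: Bystander on the tray: clear acrylic phone stand, 75 x 70 mm, about 92 mm high; origin at the centre of its underside.
Things that resemble listed ones, but are neither listed nor needed, are in the scene too. What is shaped like the sleeve but pink or yellow is not meant.

How it is judged (in metres and radians):
At the end, for the whole second after the job is handed in: The sleeve stands upright (within 0.06 rad, notched end down) and at rest on the key tree's foot: its centre within 5 mm sideways of the shaft axis and within 4 mm of its home height, 50 mm above the seat (horizontal distance between sleeve_center and seat below 0.005 m and z of sleeve_center in the frame of seat between 0.046 and 0.054 m and angle between sleeve's own z axis and vertical below 0.06 rad and linear speed of sleeve below 0.02 m/s); the robot touches nothing.
It fails at once if the sleeve falls (faster than 0.9 m/s) on or beside the shaft (horizontal distance between sleeve_center and seat below 0.06 m and linear speed of sleeve above 0.9 m/s).
It fails at once if the bowl, coin box or phone stand is moved more than 25 mm (distance of any of bowl, coin_box, phone_stand from where it was at the start of the episode above 0.025 m).
It also fails if it takes over 54 s, if anything falls off the work surface, if the arm or the gripper's body presses on something with over 40 N, if the wrist force passes 120 N, or if a joint passes its speed limit or range.

### The arm

A 6-joint arm with a two-finger parallel gripper is mounted at the origin on the work surface. World frame = base frame: x ahead of the robot, y to its left, z up, the work surface at z = 0. Lengths are in mm, angles in rad, forces in N, time in s.
With the tool pointing down it reaches from about 350 to 1000 mm from the base axis. Payload 7.1 kg.
Tool frame: the origin (TCP) lies at the centre of the arm's flange, where the gripper is bolted on; the fingertips stand 173 mm ahead of it and the grasp point (between the pads) lies 155 mm ahead of it; x points along the fingers, y is the direction in which the jaws open and shut, and the axes are right-handed (so a half turn about x gives the same grasp; the last joint's range is limited). The gripper opens to 85 mm and grips with 20 to 120 N. Pads are 22 mm wide; open, the fingers measure 114 mm over their backs; the gripper's body (76 mm by 85 mm) begins 54 mm behind the grasp point. The pads swing forward as they close: fully open they stand 13 mm farther back than shut.
Start: joints at [-1.359, 0.423, 1.63, -0, 1.089, -0.019], TCP at [142.992, -608.407, 404.719] pointing down, gripper open.
Joint ranges: [-3, 3], [-0.9, 2.11], [0.09, 2.58], [-1.31, 4.45], [0.11, 2.69], [-2.54, 2.54]. Speed limits (rad/s): [2.39, 2.39, 3.01, 3.14, 3.14, 3.14].

### API

Orientations are given as a 3x3 rotation matrix whose columns are the frame's x, y, z axes.
In Python, from cell import * gives the robot as it stands. The module is installed in compiled form; this text tells all that it offers.
- The arm moves only by the shell command python3 -m inch 'ROWS' [FORCE]. ROWS is JSON, a list of rows, each a list of 5 numbers: the finger opening in mm, from 0 to 85.4, then the shift along the tool's x, y, z in mm, then the turn about the tool's x in degrees. In form: [[hand, dx, dy, dz, twist], ...]. A call has 1 to 5 rows; each row shifts and turns the pose as measured when the row begins, along the tool's axes as they then stand; what a row does not reach is not made up. A row lasts 1/10 s, in which the tool goes at most 50 mm and 8.59 degrees, less where a joint would pass 70% of its speed; a pose out of reach is approached as far as the arm can. A call with a gripper value outside its range is refused whole. The fingers move at their own pace and stop on an object; FORCE is the grip in N (left out, the last holds). Time passes only in rows, so rows that do not move let the fingers close. It gives the time, the measured TCP pose, the force and the opening at its end, in the units of the state.
- get_state(): the state, without advancing time (a new reading comes with each control period).
- snapshot(name): name is "side" or "top"; returns (picture, depth): 400x640x3 uint8, red, green, blue; 400x640 float32, mm along the optical axis (not along the pixel's ray), 0 where there is no reading.
- calibration(name): a dict with "vfov" (degrees; the focal length in pixels is half the picture's height over the tangent of half this angle, whatever the lens; pixels are square), "cx", "cy" (the principal point, pixels), "R" (3x3) and "t" (3): a world point X has camera coordinates R X + t. Camera axes: x right, y down, z forward; pixel columns grow to the right and rows downward; lengths in mm; the calibration is good to about 2 mm. A picture is of the moment at which its call begins. calibration takes no time and is no camera call.
- hand_in(): hands the job in, once; it reports no verdict.
Trained networks look in the newest picture that a camera, given by its name, has taken for a name from the list of things; names that differ only in an ending like _2 or _b are one class to them, and where a whole thing is asked for, a point or a joint stands for the part that bears it (a point fixed in the world has none). Each returns a list of dicts, best first, with "p" (0 to 1); they miss things now and then, are a little off and sometimes report something else, mostly with a low value. They report only what shows in the picture. A call takes as long as a camera call. They do not tell look-alikes from the thing itself.
- outline_of(camera, query): "region" (400x640 bool, what is visible of it) and "bbox" ([left, top, width, height] in pixels, round what is visible of it).
- landmark_of(camera, query): "point" ([row, column] in pixels: a listed point, or the origin of a listed thing).
The state is a dict: "clock": time; "qpos": joint angles; "dq": joint speeds; "effort": joint torques, N m; "eef_pos": TCP position; "eef_rot": TCP orientation; "force": force on the tool from outside, world axes, zero at the start; "moment": the same for the moment, N m; "finger_gap": opening from 0.0 (shut) to 1.0 (fully open).
Only numpy, scipy, OpenCV 4.12 (cv2) and the standard library are available. Lean on these libraries where they do the work, as an engineer would, in place of code of your own. Each camera call takes 0.05 s, during which the arm holds its last target.

## Working session

There is one attempt and no reset: what is moved stays moved. The work goes in short steps, Python scripts to look and compute and a shell command to move; the robot and the scene stay as the last step left them, time stands still between calls to the robot, and variables do not carry over. Pictures are saved under pics/ and viewed, and the job is handed in when it is done.

```bash
mkdir -p pics
cat > h.py <<'E'
from cell import *
import numpy as np, cv2
def f(c): return 200/np.tan(np.radians(c["vfov"]/2))
def w(name,r,c,d):
    k=calibration(name);F=f(k)
    p=np.array([(c-k["cx"])/F*d,(r-k["cy"])/F*d,d])
    return np.array(k["R"]).T@(p-np.array(k["t"]))
def proj(name,X):
    k=calibration(name);p=np.array(k["R"])@np.array(X)+np.array(k["t"]);F=f(k)
    return p[1]/p[2]*F+k["cy"],p[0]/p[2]*F+k["cx"]
def save(n,img): cv2.imwrite(n,img[:,:,::-1])
E
python3 - <<'E'
from h import *
for n in("side","top"):
    p,d=snapshot(n);save(f"pics/{n}0.png",p);np.save(f"{n}_d.npy",d);np.save(f"{n}_p.npy",p)
    print(n,calibration(n))
    for q in("sleeve_center","sleeve","seat","shaft_tip","pin_middle"):
        for o in landmark_of(n,q)[:5]:
            r,c=o["point"];dd=d[int(min(r,399)),int(min(c,639))]
            print(n,q,o["p"],np.round(o["point"]),dd,np.round(w(n,r,c,dd)))
print(get_state())
E
```

```text
side {'vfov': 50.972769277299875, 'cx': 324.34340298375366, 'cy': 193.1603125388473, 'R': array([[ 0.99958464, -0.02865888,  0.00303543],
       [-0.01423522, -0.58257855, -0.81264973],
       [ 0.02505801,  0.81226898, -0.58274454]]), 't': array([-534.60782662,  137.28649251, 1151.77783085])}
side sleeve_center 0.74 [146. 271.] 1470.5042 [359. 425.  60.]
side sleeve_center 0.69 [163. 292.] 1358.8954 [437. 292.  71.]
side sleeve_center 0.69 [182. 253.] 1290.8811 [321. 204.  60.]
side sleeve_center 0.58 [152. 322.] 1427.1909 [537. 370.  66.]
side sleeve_center 0.19 [174. 290.] 1375.0752 [429. 286.  33.]
side sleeve 0.97 [156. 274.] 1493.7662 [368. 425.  22.]
side sleeve 0.96 [194. 252.] 1321.9766 [313. 208.  12.]
side sleeve 0.76 [178. 293.] 1393.9312 [438. 294.  14.]
side sleeve 0.68 [160. 324.] 1440.5133 [545. 365.  37.]
side seat 0.56 [274. 343.] 1009.26044 [ 574. -166.   38.]
side seat 0.44 [174. 289.] 1375.0752 [428. 286.  33.]
side shaft_tip 0.61 [241. 339.] 961.1941 [ 564. -154.  136.]
side pin_middle 0.66 [273. 336.] 1003.28674 [ 558. -168.   45.]
top {'vfov': 44.7684689089760
[... 1094 characters left out ...]
842e+00, -3.71472846e-05,
        1.08859905e+00, -1.90038372e-02]), 'dq': array([-0.00151411,  0.00075476, -0.00107351,  0.00122864, -0.00186056,
        0.0001885 ]), 'effort': array([ 4.09463692e-04, -5.57052183e+01, -2.82027876e+01,  5.24151892e-05,
        1.05686173e-03, -9.95124367e-06]), 'eef_pos': array([ 142.98471818, -608.39842442,  404.73078107]), 'eef_rot': array([[-3.10120605e-05,  2.28771076e-01, -9.73480248e-01],
       [-1.23330148e-05, -9.73480249e-01, -2.28771075e-01],
       [-9.99999999e-01,  4.91128387e-06,  3.30110654e-05]]), 'force': array([ 0.58710886,  0.62517069, -0.00237062]), 'moment': array([0.00756333, 0.00955701, 0.07882448]), 'finger_gap': 0.9977242357007564}
```

View pics/side0.png

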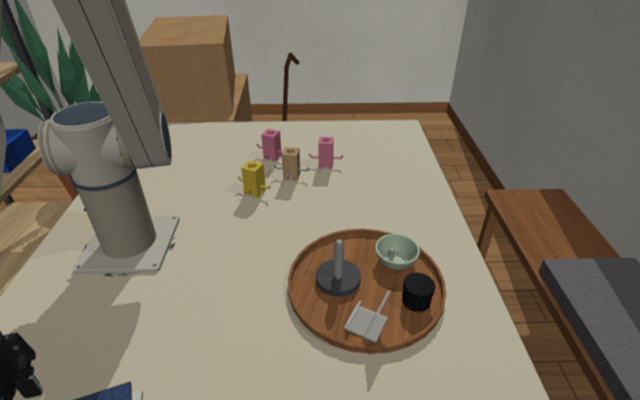

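View pics/top0.png

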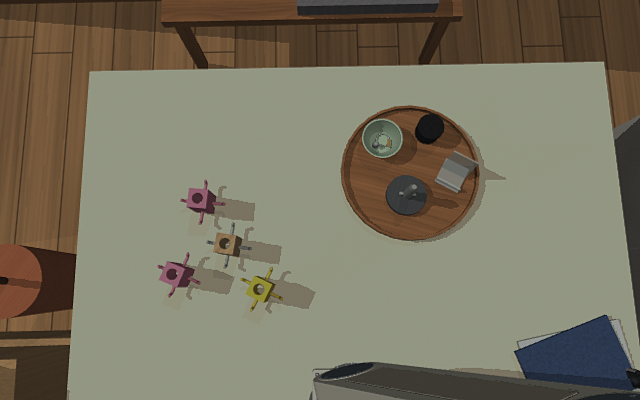

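Run:
```python
import numpy as np,cv2
a=np.load("side_p.npy")[100:225,210:370];b=np.load("top_p.npy")[150:320,130:300]
c=np.load("top_p.npy")[130:270,340:500]
cv2.imwrite("pics/c1.png",cv2.resize(a,None,fx=4.8,fy=4.8,interpolation=2)[:,:,::-1])
cv2.imwrite("pics/c2.png",cv2.resize(b,None,fx=3.5,fy=3.5,interpolation=2)[:,:,::-1])
```

```text
(no output)
```

View pics/c1.png

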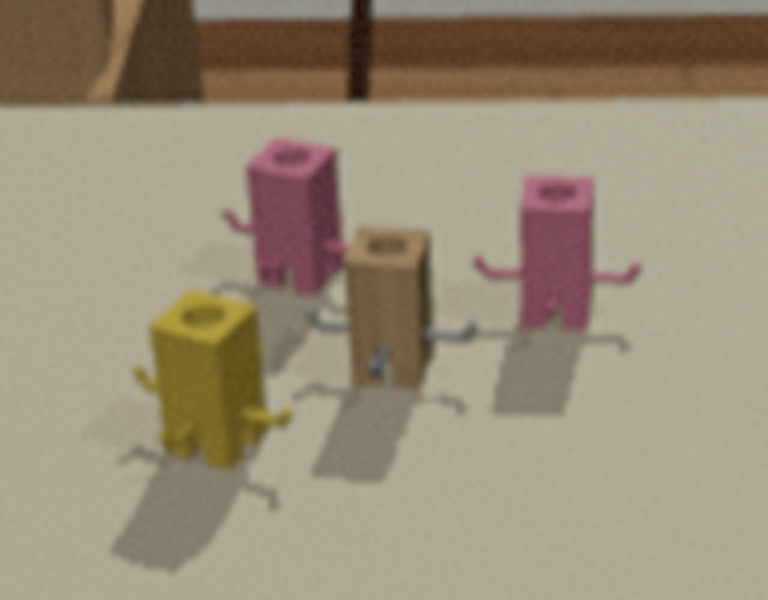

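View pics/c2.png

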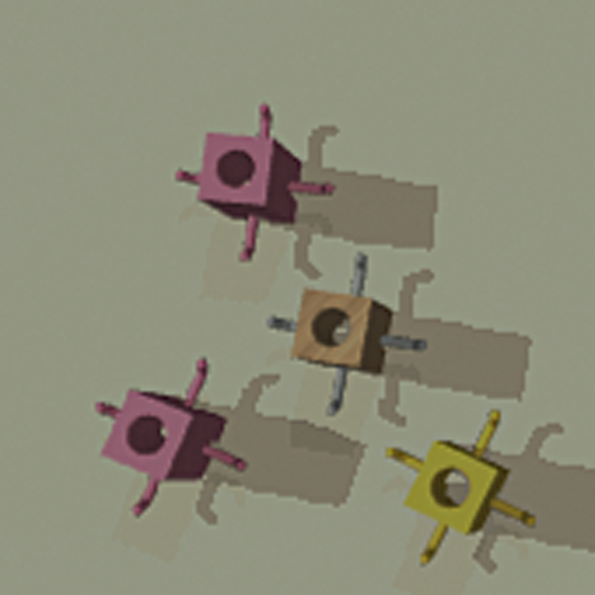

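Both views show four candidates. Top-view pixels (col,row): pink (198,198), pale wooden (224,244), pink (173,274) and yellow (258,289). The wooden one with steel hooks at (224,244) fits the description, since pink and yellow are excluded, and both crops confirm it. The tree's foot is at about (407,195) in the top view. Next I measure precisely.

```bash
python3 - <<'E'
from h import *
def cloud(n,r0,r1,c0,c1):
    d=np.load(n+"_d.npy");rr,cc=np.mgrid[r0:r1,c0:c1];dd=d[r0:r1,c0:c1]
    P=np.array([w(n,a,b,x) for a,b,x in zip(rr.ravel(),cc.ravel(),dd.ravel())]);return P,rr.ravel(),cc.ravel()
P,r,c=cloud("top",222,272,200,262)
m=(P[:,2]>93)&(P[:,2]<107);Q=P[m];print("sleeve top n",m.sum(),"z",np.median(Q[:,2]))
# restrict wood colour
print(cv2.minAreaRect(Q[:,:2].astype(np.float32)), Q[:,:2].mean(0), Q.min(0),Q.max(0))
P2,r,c=cloud("side",130,190,278,310)
m=(P2[:,2]>93)&(P2[:,2]<107);Q2=P2[m];print("side",m.sum(),Q2.mean(0),cv2.minAreaRect(Q2[:,:2].astype(np.float32)))
# table
T,_,_=cloud("top",300,310,150,200);print("table z",np.median(T[:,2]))
P,r,c=cloud("top",165,225,375,440)
m=(P[:,2]>23)&(P[:,2]<33);Q=P[m];print("foot",m.sum(),np.median(Q[:,2]),cv2.minEnclosingCircle(Q[:,:2].astype(np.float32)))
m=(P[:,2]>60);Q=P[m]; 
for a in Q[np.argsort(-Q[:,2])][::6]: print(np.round(a))
print('--side')
P,r,c=cloud("side",235,300,312,365)
m=(P[:,2]>23)&(P[:,2]<33);Q=P[m];print("foot",m.sum(),np.median(Q[:,2]),cv2.minEnclosingCircle(Q[:,:2].astype(np.float32)))
m=(P[:,2]>45);Q=P[m];
for a in Q[np.argsort(-Q[:,2])][::12]: print(np.round(a))
E
python3 - <<'E'
import numpy as np,cv2
a=np.load("side_p.npy")[232:302,300:380];b=np.load("top_p.npy")[165:225,370:450]
cv2.imwrite("pics/t1.png",np.vstack([cv2.resize(x,None,fx=4.5,fy=4.5,interpolation=2) for x in(a,b)])[:,:,::-1])
E
```

```text
Traceback (most recent call last):
  File "h.py", line 5, in w
    k=calibration(name);F=f(k)
ValueError: time passes only in moves, steps and waits
```

View pics/t1.png

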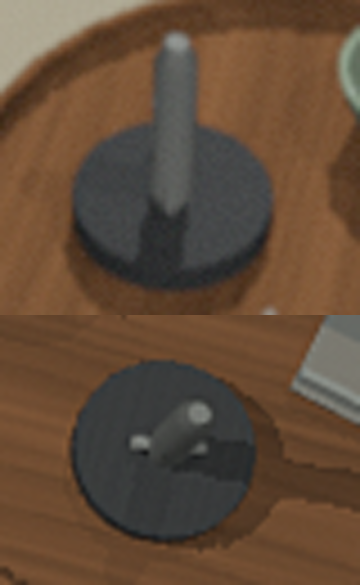

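The crop shows the cross pin in the top view: bright ends at about (401,193) and (414,195), with the shaft tip at about (414,187). That gives me its direction.

```bash
cat > h.py <<'E'
from cell import *
import numpy as np, cv2, functools
K=functools.lru_cache(None)(lambda n:{n:calibration(n)}[n])
def f(c): return 200/np.tan(np.radians(c["vfov"]/2))
def w(name,r,c,d):
    k=K(name);F=f(k);r,c,d=np.broadcast_arrays(r,c,d)
    p=np.stack([(c-k["cx"])/F*d,(r-k["cy"])/F*d,d],-1)
    return (p-np.array(k["t"]))@np.array(k["R"])
def atz(name,r,c,z):  # intersect ray with plane z
    a=w(name,r,c,500.);b=w(name,r,c,1500.);return a+(b-a)*(z-a[2])/(b[2]-a[2])
def proj(name,X):
    k=K(name);p=np.array(k["R"])@np.array(X)+np.array(k["t"]);F=f(k)
    return p[1]/p[2]*F+k["cy"],p[0]/p[2]*F+k["cx"]
def save(n,img): cv2.imwrite(n,img[:,:,::-1])
def cloud(n,r0,r1,c0,c1):
    d=np.load(n+"_d.npy");rr,cc=np.mgrid[r0:r1,c0:c1]
    return w(n,rr.ravel()*1.,cc.ravel()*1.,d[r0:r1,c0:c1].ravel()),rr.ravel(),cc.ravel()
E
python3 - <<'E'
from h import *
T,_,_=cloud("top",300,310,150,200);print("table z top",np.median(T[:,2]))
T,_,_=cloud("side",210,220,300,320);print("table z side",np.median(T[:,2]))
for n,b in(("top",(222,272,200,262)),("side",(130,190,278,310))):
    P,r,c=cloud(n,*b);m=(P[:,2]>94)&(P[:,2]<106);Q=P[m]
    print(n,"sleeve top",m.sum(),np.round(Q.mean(0),1),np.round(Q.max(0)),np.round(Q.min(0)),cv2.minAreaRect(Q[:,:2].astype(np.float32)))
for n,b in(("top",(165,225,375,440)),("side",(235,300,312,365))):
    P,r,c=cloud(n,*b);m=(P[:,2]>24)&(P[:,2]<33);Q=P[m];print(n,"foot",m.sum(),np.median(Q[:,2]),cv2.minEnclosingCircle(Q[:,:2].astype(np.float32)))
    m=(P[:,2]>124)&(P[:,2]<150);print("tip",m.sum(),np.round(P[m].mean(0),1))
    m=(P[:,2]>50)&(P[:,2]<124);print("shaft",m.sum(),np.round(P[m].mean(0),1), np.round(P[m].min(0)),np.round(P[m].max(0)))
print("tip ray", atz("top",186.8,414.3,136), atz("side",241,339.2,136))
a=atz("top",193.4,401.1,40);b=atz("top",194.6,414.4,40);print("pin",a,b,np.degrees(np.arctan2(*(b-a)[1::-1])))
E
```

```text
table z top -0.504177363658113
table z side -0.5542387130721806
top sleeve top 306 [428.3 322.6  99.3] [455. 351. 106.] [401. 295.  94.] ((428.7043762207031, 322.7953186035156), (50.89295196533203, 50.1011848449707), 80.60078430175781)
side sleeve top 131 [430.9 325.4  98.8] [461. 467. 103.] [384. 290.  94.] ((425.3763427734375, 379.26416015625), (59.56947326660156, 183.10523986816406), 8.259869575500488)
top foot 970 27.59651170656855 ((567.1075439453125, -176.86265563964844), 77.79014587402344)
tip 55 [ 557.7 -153.7  131.5]
shaft 77 [ 554.3 -149.3   92.3] [ 547. -166.   51.] [ 569. -142.  124.]
side foot 1031 27.44085219404963 ((557.21826171875, -109.84114074707031), 103.2044448852539)
tip 61 [ 563.4 -160.9  130.7]
shaft 231 [ 562.6 -165.    87.8] [ 552. -170.   50.] [ 575. -155.  124.]
tip ray [ 558.69999846 -156.11722292  136.        ] [ 563.96363916 -155.75466641  136.        ]
pin [ 559.94218729 -139.21143558   40.        ] [ 556.08332786 -174.66676202   40.        ] -96.21146472928147
```

Run:
```python
from h import *
from scipy.optimize import least_squares
# foot: dark mask inside box, depth z 24..33, circle fit on hull
for n,b in(("top",(165,225,375,440)),("side",(240,305,305,372))):
    P,r,c=cloud(n,*b);im=np.load(n+"_p.npy")[r,c].astype(int)
    m=(np.ptp(im,axis=1)<28)&(im.sum(1)<330)&(P[:,2]>22)&(P[:,2]<34)
    M=np.zeros((400,640),np.uint8);M[r[m],c[m]]=1
    k,l,s,_=cv2.connectedComponentsWithStats(M);i=1+np.argmax(s[1:,4]);sel=l[r,c]==i
    H=cv2.convexHull(P[sel][:,:2].astype(np.float32))[:,0]
    o=least_squares(lambda v:np.hypot(*(H-v[:2]).T)-55,H.mean(0),loss="soft_l1");print(n,"foot",o.x,np.round(o.fun,1))
    m=(P[:,2]>55)&(P[:,2]<115)&(np.ptp(im,axis=1)<40);S=P[m];k=np.array(calibration(n)["R"]).T@(-np.array(calibration(n)["t"]))
    o=least_squares(lambda v:np.hypot(*(S[:,:2]-v).T)-12,S[:,:2].mean(0)+ (S[:,:2].mean(0)-k[:2])*0.02,loss="soft_l1");print(n,"shaft axis",o.x,np.abs(o.fun).mean(),k)
P,r,c=cloud("side",135,190,278,312)
m=(P[:,2]>94)&(P[:,2]<106)&(np.hypot(P[:,0]-430,P[:,1]-322)<45);Q=P[m];print(m.sum(),Q.mean(0),cv2.minAreaRect(Q[:,:2].astype(np.float32)))
# hooks from top: steel pixels z 35..50
P,r,c=cloud("top",215,275,195,265);m=(P[:,2]>28)&(P[:,2]<50)&(np.hypot(P[:,0]-428,P[:,1]-322)>30)&(np.hypot(P[:,0]-428,P[:,1]-322)<66)
a=np.degrees(np.arctan2(P[m,1]-322.7,P[m,0]-428.5));print(np.sort(np.round(a)))
im=np.load("top_p.npy")[r,c].astype(int);m&=(np.hypot(P[:,0]-428,P[:,1]-322)>45);print(np.round(np.c_[P[m],a[:0].sum()*0+np.zeros(m.sum())])[:,:3].tolist())
```

```text
top foot [ 559.23647076 -154.77759814] [-0.8 -0.7 -0.9 -0.9 -0.4 -1.2 -0.6 -0.  -0.5 -0.2 -1.2 -0.4 -0.4  0.4
 -0.4 -0.5 -0.6 -1.  -1.  -0.8 -0.8 -0.2 -1.  -0.7 -0.7 -0.2 -0.3 -0.1
 -0.1 -0.1 -0.1 -0.7 -0.5 -0.1 -1.4 -0.8]
top shaft axis [ 559.88856912 -155.29203475] 0.30941134817239685 [ 327.03493451   83.56884923 1325.13928672]
side foot [ 563.31156223 -157.27062804] [-1.2 -1.6  0.3 -0.9 -0.9 -0.1  0.5  0.9 -0.2 -0.8 -0.6 -0.8  0.  -0.8
 -0.6 -0.8 -0.7 -0.5 -0.3 -0.2 -0.1  0.5  1.1  0.4 -0.7 -0.9 -0.1 -0.
 -0.  -1.2]
side shaft axis [ 563.40624289 -155.62634288] 0.8049805449770701 [ 507.47881779 -870.89450022  784.38083857]
125 [432.97441099 318.96548754  98.76650113] ((433.4898681640625, 320.6180419921875), (55.92351531982422, 49.92985916137695), 81.97603607177734)
[-143. -141. -139. -138. -105. -104. -104. -103. -103. -102. -102. -102.
 -102. -101. -101. -101. -101. -100. -100.  -99.  -99.  -99.  -99.  -98.
  -98.  -98.  -98.  -97.  -97.  -97.  -96.  -96.  -96.  -94.  -94.  -65.
  -60.  -57.  -54.  -16.  -16.  -14.  -14.  -13.  -13.  -13.  -13.  -12.
  -12.  -11.  -11.  -11.  -11
[... 1336 characters left out ...]
3.0, 272.0, 35.0], [423.0, 268.0, 41.0], [422.0, 266.0, 41.0], [420.0, 277.0, 36.0], [420.0, 274.0, 38.0], [420.0, 272.0, 36.0], [420.0, 268.0, 45.0], [420.0, 265.0, 43.0], [420.0, 263.0, 42.0], [418.0, 277.0, 34.0], [418.0, 275.0, 31.0], [418.0, 272.0, 35.0], [417.0, 268.0, 46.0], [417.0, 266.0, 41.0], [417.0, 263.0, 38.0], [382.0, 333.0, 30.0], [382.0, 330.0, 35.0], [379.0, 333.0, 31.0], [379.0, 330.0, 35.0], [379.0, 328.0, 33.0], [376.0, 334.0, 41.0], [376.0, 331.0, 44.0], [376.0, 329.0, 38.0], [377.0, 328.0, 29.0], [374.0, 334.0, 41.0], [373.0, 330.0, 47.0], [374.0, 329.0, 39.0], [371.0, 335.0, 49.0], [371.0, 331.0, 41.0], [371.0, 329.0, 36.0], [368.0, 333.0, 42.0], [368.0, 330.0, 47.0]]
```

```bash
python3 -m inch '[[85,0,0,-45,-8.4],[85,0,0,-45,-8.4],[85,0,0,-45,-8.4],[85,0,0,-45,-8.4],[85,0,0,-45,-8.4]]' 40; python3 -m inch '[[85,0,0,-45,-8.4],[85,0,0,-45,-8.4],[85,0,0,-45,-8.4],[85,0,0,-45,0],[85,0,0,-45,0]]'
```

```text
clock: 1.1
eef_pos: [334.7, -498.3, 404.9]
eef_rot: [[0.001, 0.829, -0.56], [-0.004, -0.56, -0.829], [-1.0, 0.003, 0.003]]
force: [0.4, -0.4, -0.7]
finger_gap: 0.994
clock: 1.6
eef_pos: [410.3, -280.9, 404.5]
eef_rot: [[0.005, 0.99, -0.138], [-0.007, -0.138, -0.99], [-1.0, 0.005, 0.006]]
force: [0.7, 0.6, 0.2]
finger_gap: 0.992
```

```bash
python3 -m inch '[[85,0,-6,-50,0],[85,0,-6,-50,0],[85,0,-6,-50,0],[85,0,-6,-50,0],[85,0,-6,-50,0]]'; python3 -m inch '[[85,0,-6,-50,0],[85,0,-6,-50,0],[85,0,-6,-50,0],[85,0,-6,-50,1],[85,0,-6,-50,1]]'
cat > g.py <<'E'
from h import *
import sys
def go(x,y,z,ang=None):
    s=get_state();R=np.array(s["eef_rot"]);d=np.array([x,y,z])-s["eef_pos"]
    print("pos",np.round(s["eef_pos"],1),"yang",np.round(np.degrees(np.arctan2(R[1,1],R[0,1])),2),"tilt",np.round(R[:2,0],4))
    print("tool shift",np.round(R.T@d,1),"F",np.round(s["force"],1),"M",np.round(s["moment"],2),"q",np.round(s["qpos"],2),"gap",s["finger_gap"],"t",s["clock"])
if __name__=="__main__": go(*map(float,sys.argv[1:4]))
E
python3 g.py 430.5 322 320
```

```text
clock: 2.1
eef_pos: [414.4, -31.0, 404.1]
eef_rot: [[0.01, 0.99, -0.14], [-0.008, -0.14, -0.99], [-1.0, 0.011, 0.007]]
force: [1.7, -0.1, -0.7]
finger_gap: 1.001
clock: 2.6
eef_pos: [418.3, 219.3, 404.3]
eef_rot: [[0.016, 0.984, -0.175], [-0.007, -0.175, -0.985], [-1.0, 0.017, 0.004]]
force: [1.9, -1.1, 0.2]
finger_gap: 0.991
pos [418.3 219.3 404.3] yang -10.08 tilt [ 0.0155 -0.0071]
tool shift [  83.8   -7.4 -103.6] F [ 1.9 -1.1  0.2] M [-0.02  0.01  0.  ] q [ 0.46  0.2   1.96 -0.02  0.97  0.65] gap 0.9908416022366916 t 2.6
```

```bash
python3 -m inch '[[85,0,-2,-25,0],[85,0,-2,-25,0],[85,0,-2,-25,0],[85,0,-3,-28,0],[85,0,0,0,0]]'; python3 g.py 428 323 280
python3 - <<'E'
from h import *
for n in("side","top"):
    p,d=snapshot(n);save(f"pics/{n}1.png",p);np.save(f"{n}_d.npy",d);np.save(f"{n}_p.npy",p)
a=np.load("side_p.npy")[60:220,200:360];b=np.load("top_p.npy")[180:310,140:300]
save("pics/a1.png",np.hstack([cv2.resize(x,(390,int(390*x.shape[0]/x.shape[1])))[:310] for x in(a,b)]))
E
```

```text
clock: 3.1
eef_pos: [426.4, 333.1, 404.9]
eef_rot: [[0.019, 0.986, -0.168], [-0.004, -0.168, -0.986], [-1.0, 0.019, 0.0]]
force: [0.6, 0.2, 0.4]
finger_gap: 0.997
pos [426.4 333.1 404.9] yang -9.66 tilt [ 0.019  -0.0037]
tool shift [124.9   0.9   9.6] F [0.6 0.2 0.4] M [-0.02 -0.01 -0.01] q [ 0.64  0.3   1.82 -0.02  1.01  0.82] gap 0.9965037078048036 t 3.1
```

View pics/a1.png

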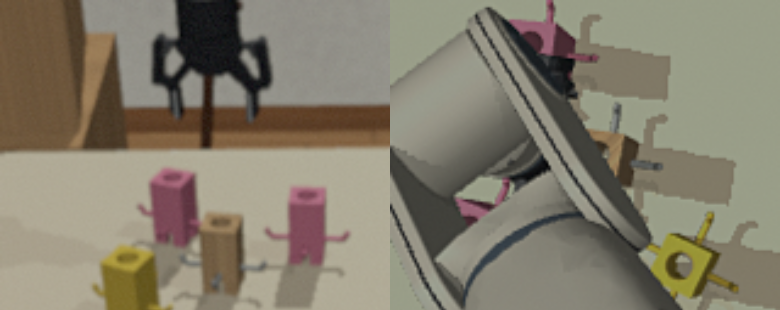

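```bash
python3 -m inch '[[85,25,0,3,0],[85,25,0,3,0],[85,25,0,2,0],[85,20,0,2,0],[85,0,0,0,0]]'; python3 g.py 427.5 322.6 237
```

```text
clock: 3.7
eef_pos: [425.9, 315.1, 308.3]
eef_rot: [[0.019, 0.985, -0.172], [-0.006, -0.172, -0.985], [-1.0, 0.02, 0.002]]
force: [0.3, 0.6, -0.5]
finger_gap: 0.994
pos [425.9 315.1 308.3] yang -9.91 tilt [ 0.019  -0.0058]
tool shift [71.3 -1.1 -7.8] F [ 0.3  0.6 -0.5] M [ 0.01  0.02 -0.02] q [ 0.62  0.42  1.91 -0.02  0.8   0.81] gap 0.9936677709880504 t 3.7
```

```bash
python3 -m inch '[[85,0,0,-4,0],[85,10,0,-4,0],[85,15,-1,0,0],[85,15,0,0,0],[85,0,0,0,0]]'; python3 g.py 427.5 322.6 237
```

```text
clock: 4.2
eef_pos: [429.2, 323.8, 270.9]
eef_rot: [[0.025, 0.984, -0.174], [-0.001, -0.174, -0.985], [-1.0, 0.025, -0.003]]
force: [-0.1, 0.1, 0.3]
finger_gap: 0.996
pos [429.2 323.8 270.9] yang -10.04 tilt [ 0.0255 -0.0012]
tool shift [33.9 -2.4  1.6] F [-0.1  0.1  0.3] M [-0.02  0.06  0.02] q [ 0.63  0.49  1.91 -0.02  0.72  0.82] gap 0.9964211851724464 t 4.2
```

```bash
python3 -m inch '[[85,12,-2,0,0],[85,12,-1,1,0],[85,8,0,1,0],[85,0,0,0,0]]'; python3 g.py 427 322.4 237
```

```text
clock: 4.6
eef_pos: [427.3, 323.2, 238.2]
eef_rot: [[0.028, 0.984, -0.174], [0.001, -0.174, -0.985], [-1.0, 0.028, -0.006]]
force: [-0.8, -0.1, 0.4]
finger_gap: 0.998
pos [427.3 323.2 238.2] yang -10.02 tilt [0.0284 0.0009]
tool shift [ 1.2 -0.2  0.8] F [-0.8 -0.1  0.4] M [-0.02  0.03  0.01] q [ 0.63  0.55  1.93 -0.03  0.65  0.82] gap 0.9979893991878731 t 4.6
```

```bash
python3 -m inch '[[45,0,0,0,0],[45,0,0,0,0],[45,0,0,0,0],[45,0,0,0,0],[45,0,0,0,0]]' 40; python3 -m inch '[[45,0,0,0,0],[45,0,0,0,0],[45,0,0,0,0]]'; python3 g.py 427 322.4 287
```

```text
clock: 5.1
eef_pos: [427.3, 323.3, 238.7]
eef_rot: [[0.028, 0.984, -0.174], [0.001, -0.174, -0.985], [-1.0, 0.028, -0.006]]
force: [0.8, 0.3, -2.2]
finger_gap: 0.583
clock: 5.4
eef_pos: [427.4, 323.2, 238.8]
eef_rot: [[0.029, 0.984, -0.174], [0.001, -0.174, -0.985], [-1.0, 0.028, -0.006]]
force: [-0.6, -0.1, -1.0]
finger_gap: 0.586
pos [427.4 323.2 238.8] yang -10.03 tilt [0.0287 0.0012]
tool shift [-48.2   1.1   0.6] F [-0.6 -0.1 -1. ] M [-0.02  0.02 -0.01] q [ 0.63  0.54  1.93 -0.03  0.65  0.82] gap 0.5858448047085675 t 5.4
```

```bash
python3 -m inch '[[45,-10,0,0,0],[45,-25,0,0,0],[45,-30,0,0,0],[45,-30,0,0,0],[45,-30,0,0,0]]' 60; python3 -m inch '[[45,-30,0,0,0],[45,-25,0,0,0],[45,0,0,0,0]]';  python3 g.py 557 -155 420
```

```text
clock: 5.9
eef_pos: [422.4, 322.1, 365.6]
eef_rot: [[0.021, 0.984, -0.174], [-0.005, -0.174, -0.985], [-1.0, 0.021, 0.001]]
force: [1.1, 0.3, -2.0]
finger_gap: 0.579
clock: 6.2
eef_pos: [421.2, 322.4, 429.3]
eef_rot: [[0.028, 0.984, -0.174], [0.001, -0.174, -0.985], [-1.0, 0.027, -0.006]]
force: [-0.4, 0.4, -2.1]
finger_gap: 0.578
pos [421.2 322.4 429.3] yang -10.03 tilt [0.0281 0.0009]
tool shift [ 12.7 216.5 446.5] F [-0.4  0.4 -2.1] M [ 0.   -0.05 -0.02] q [ 0.63  0.25  1.82 -0.02  1.05  0.82] gap 0.5778484506818645 t 6.2
```

```bash
python3 -m inch '[[45,0,10,20,0],[45,0,19,40,0],[45,0,19,40,0],[45,0,19,40,0],[45,0,19,40,0]]'; python3 -m inch '[[45,0,19,40,0],[45,0,19,40,0],[45,0,19,40,0],[45,0,19,40,0],[45,0,19,40,0]]';  python3 g.py 557 -155 420
```

```text
clock: 6.7
eef_pos: [473.7, 128.2, 429.2]
eef_rot: [[0.028, 0.986, -0.165], [0.003, -0.165, -0.986], [-1.0, 0.027, -0.008]]
force: [0.8, -0.3, -1.5]
finger_gap: 0.579
clock: 7.2
eef_pos: [532.9, -94.0, 426.1]
eef_rot: [[0.022, 0.986, -0.164], [0.004, -0.165, -0.986], [-1.0, 0.021, -0.007]]
force: [0.5, 0.7, -1.8]
finger_gap: 0.577
pos [532.9 -94.  426.1] yang -9.47 tilt [0.0224 0.0036]
tool shift [ 6.4 33.7 56.3] F [ 0.5  0.7 -1.8] M [-0.01  0.02 -0.03] q [-0.2   0.27  1.8   0.01  1.05 -0.04] gap 0.576795845766485 t 7.2
```

```bash
python3 -m inch '[[45,0,10,18,0],[45,0,10,18,0],[45,0,8,8,0],[45,0,0,0,0],[45,0,0,0,0]]';  python3 g.py 557 -155 420;  python3 - <<'E'
from h import *
for n in("side","top"):
    p,d=snapshot(n);save(f"pics/{n}2.png",p);np.save(f"{n}_d.npy",d);np.save(f"{n}_p.npy",p)
a=np.load("side_p.npy")[100:310,250:420];b=np.load("top_p.npy")[110:250,300:500]
save("pics/a2.png",np.hstack([cv2.resize(x,(390,int(390*x.shape[0]/x.shape[1])))[:270] if 0 else cv2.resize(x,(390,400)) for x in(a,b)]))
E
```

```text
clock: 7.7
eef_pos: [552.8, -148.9, 421.8]
eef_rot: [[0.016, 0.985, -0.172], [0.005, -0.172, -0.985], [-1.0, 0.015, -0.007]]
force: [-0.4, 1.1, -2.8]
finger_gap: 0.58
pos [ 552.8 -148.9  421.8] yang -9.9 tilt [0.0163 0.0047]
tool shift [1.9 5.1 5.3] F [-0.4  1.1 -2.8] M [ 0.01  0.01 -0.01] q [-0.29  0.32  1.74  0.01  1.07 -0.12] gap 0.5800472363495233 t 7.7
```

View pics/a2.png

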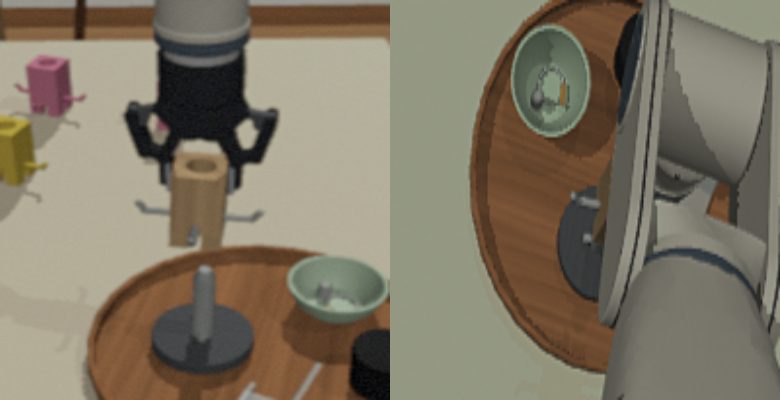

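```bash
cat > m.py <<'E'
from h import *
def measure(take=True):
    p,d=snapshot("side");np.save("side_d.npy",d);np.save("side_p.npy",p)
    s=get_state();R=s["eef_rot"];g=s["eef_pos"]+155*R[:,0]
    r0,c0=proj("side",g)
    r0,c0=int(r0),int(c0);P,r,c=cloud("side",max(r0-70,0),min(r0+70,400),c0-70,c0+70)
    im=p[r,c].astype(int);T=(P-s["eef_pos"])@R  # tool coords
    wood=(im[:,0]-im[:,2]>25)&(np.abs(T[:,1])<32)&(np.abs(T[:,2])<32)
    top=wood&(np.abs(T[:,0]-138)<6); 
    print("top face n",top.sum(),"world",np.round(P[top].mean(0),1))
    rect=cv2.minAreaRect(P[top][:,:2].astype(np.float32));print(rect)
    front=wood&(T[:,0]>150)&(T[:,2]>15)
    Q=P[front];
    A=np.c_[np.ones(len(Q)),Q[:,0],Q[:,2]];co=np.linalg.lstsq(A,Q[:,1],rcond=None)[0]
    res=Q[:,1]-A@co;k=np.abs(res)<2;co=np.linalg.lstsq(A[k],Q[k,1],rcond=None)[0]
    print("front face n",k.sum(),"y=a+b x+c z",np.round(co,4),"face x-dir ang",np.round(np.degrees(np.arctan(co[1])),2),"lean dy/dz",np.round(co[2],4),"front meanpoint",np.round(Q[k].mean(0),1))
    # left/right edges of front per z -> centre x vs z
    for z0 in np.arange(Q[:,2].min(),Q[:,2].max(),12):
        m=k&(Q[:,2]>=z0)&(Q[:,2]<z0+12)
        if m.sum()>8: print("z",round(z0+6),"x",np.round([Q[m,0].min(),Q[m,0].max(),(Q[m,0].min()+Q[m,0].max())/2],1),"y",np.round(Q[m,1].mean(),1))
    print("Zmin wood",Q[:,2].min())
if __name__=="__main__": measure()
E
python3 m.py;python3 g.py 557 -155 420
```

```text
top face n 308 world [ 555.  -152.8  283. ]
((556.2134399414062, -150.13870239257812), (54.42704391479492, 50.0994987487793), 84.17522430419922)
front face n 633 y=a+b x+c z [-8.22417e+01 -1.64700e-01 -1.70000e-03] face x-dir ang -9.36 lean dy/dz -0.0017 front meanpoint [ 552.8 -173.7  231.8]
z 189 x [528.6 576.3 552.4] y -173.7
z 201 x [528.6 576.  552.3] y -173.4
z 213 x [528.5 575.6 552.1] y -173.8
z 225 x [528.5 575.2 551.8] y -173.4
z 237 x [528.5 577.  552.7] y -173.8
z 249 x [528.5 576.5 552.5] y -173.7
z 261 x [528.4 576.1 552.3] y -173.9
z 273 x [528.4 577.6 553. ] y -173.7
Zmin wood 182.64616205627286
pos [ 552.9 -148.5  422.4] yang -9.83 tilt [0.0172 0.0043]
tool shift [2.4 5.1 5.8] F [-0.1  0.1 -1.6] M [0.01 0.04 0.06] q [-0.29  0.32  1.74  0.01  1.07 -0.12] gap 0.5790619180656922 t 7.85
```

```bash
python3 -m inch '[[45,5,4,3,-2],[45,5,3,2,-1.5],[45,5,0.5,1,0],[45,0,0,0,0]]';  python3 g.py 559 -155.3 385; python3 m.py
```

```text
clock: 8.25
eef_pos: [559.5, -152.7, 407.3]
eef_rot: [[0.018, 0.994, -0.104], [0.005, -0.104, -0.995], [-1.0, 0.017, -0.006]]
force: [-0.4, 0.3, -1.8]
finger_gap: 0.578
pos [ 559.5 -152.7  407.3] yang -6.0 tilt [0.0176 0.0046]
tool shift [22.3 -0.6  2.8] F [-0.4  0.3 -1.8] M [-0.01 -0.    0.01] q [-0.29  0.35  1.73  0.01  1.04 -0.19] gap 0.5779302815330046 t 8.25
top face n 317 world [ 562.8 -157.   268.2]
((562.7427368164062, -153.8863525390625), (52.74580001831055, 50.57020950317383), 85.10723876953125)
front face n 604 y=a+b x+c z [-1.200554e+02 -1.019000e-01 -3.900000e-03] face x-dir ang -5.82 lean dy/dz -0.0039 front meanpoint [ 560.9 -178.   217.2]
z 174 x [535.1 583.2 559.2] y -177.8
z 186 x [537.2 585.  561.1] y -177.9
z 198 x [537.1 584.6 560.8] y -178.2
z 210 x [537.  584.  560.5] y -178.0
z 222 x [536.9 585.4 561.2] y -178.0
z 234 x [536.8 585.3 561. ] y -178.1
z 246 x [536.7 584.8 560.7] y -178.1
z 258 x [536.6 584.3 560.4] y -178.2
Zmin wood 167.5988616882885
```

```bash
python3 -m inch '[[45,8,0,2,0],[45,8,0,1,0],[45,8,0,0,0],[45,0,0,0,0]]';  python3 g.py 559.5 -155.6 370; python3 m.py
python3 - <<'E'
import numpy as np,cv2
a=np.load("side_p.npy")[150:310,270:410];cv2.imwrite("pics/a3.png",cv2.resize(a,None,fx=3.7,fy=3.7,interpolation=2)[:,:,::-1])
E
```

```text
clock: 8.7
eef_pos: [559.4, -155.5, 381.7]
eef_rot: [[0.018, 0.994, -0.105], [0.005, -0.105, -0.994], [-1.0, 0.017, -0.006]]
force: [0.4, 0.9, -1.8]
finger_gap: 0.576
pos [ 559.4 -155.5  381.7] yang -6.03 tilt [0.018  0.0046]
tool shift [11.7 -0.1  0.1] F [ 0.4  0.9 -1.8] M [ 0.01  0.02 -0.01] q [-0.29  0.38  1.75  0.01  0.99 -0.19] gap 0.5759698776801043 t 8.7
top face n 305 world [ 562.3 -159.4  242.6]
((563.03515625, -157.19293212890625), (53.05642318725586, 51.288116455078125), 82.55207061767578)
front face n 601 y=a+b x+c z [-1.26509e+02 -9.73000e-02  9.00000e-04] face x-dir ang -5.56 lean dy/dz 0.0009 front meanpoint [ 560.8 -180.9  191.7]
z 149 x [535.2 584.1 559.6] y -181.0
z 161 x [537.3 583.5 560.4] y -180.9
z 173 x [537.2 585.4 561.3] y -180.9
z 185 x [537.1 584.7 560.9] y -180.8
z 197 x [536.9 584.4 560.7] y -180.8
z 209 x [536.9 586.  561.5] y -180.9
z 221 x [536.8 585.6 561.2] y -181.0
z 233 x [536.7 585.1 560.9] y -181.0
Zmin wood 142.57111794723983
```

View pics/a3.png

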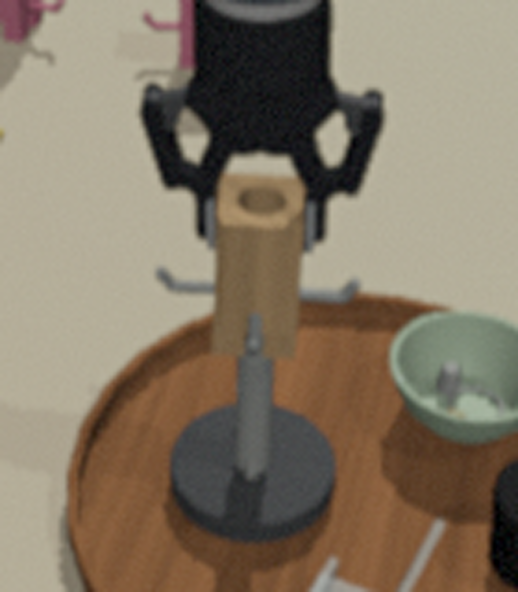

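The side crop shows the wooden sleeve right above the shaft tip (crop (255,350)), with its front face centred on the shaft. I'll lower it gently.

```bash
python3 -m inch '[[45,6,-0.1,0,0],[45,6,-0.1,0,0],[45,6,-0.1,0,0]]';  python3 g.py 559.8 -155.6 340; python3 -m inch '[[45,6,-0.1,0,0],[45,6,-0.1,0,0],[45,0,0,0,0]]';  python3 g.py 559.8 -155.6 300
```

```text
clock: 9.05
eef_pos: [560.1, -155.7, 364.0]
eef_rot: [[0.021, 0.994, -0.105], [0.004, -0.105, -0.994], [-1.0, 0.02, -0.006]]
force: [-0.4, 0.6, -2.5]
finger_gap: 0.577
pos [ 560.1 -155.7  364. ] yang -6.05 tilt [0.0209 0.0037]
tool shift [24.  -0.8  0.1] F [-0.4  0.6 -2.5] M [-0.02  0.05  0.03] q [-0.29  0.41  1.77  0.01  0.95 -0.19] gap 0.5766007958797391 t 9.05
clock: 9.35
eef_pos: [559.8, -155.5, 349.7]
eef_rot: [[0.019, 0.994, -0.105], [0.004, -0.105, -0.994], [-1.0, 0.019, -0.006]]
force: [0.7, -0.0, -2.3]
finger_gap: 0.58
pos [ 559.8 -155.5  349.7] yang -6.04 tilt [0.0191 0.0043]
tool shift [49.7 -0.9  0.5] F [ 0.7 -0.  -2.3] M [-0.05 -0.02 -0.01] q [-0.29  0.43  1.77  0.01  0.92 -0.2 ] gap 0.5797108883581905 t 9.35
```

```bash
python3 -m inch '[[45,6,-0.2,0,0],[45,6,-0.2,0,0],[45,6,-0.2,0,0],[45,0,0,0,0]]';  python3 g.py 559.6 -155.6 300; python3 -m inch '[[45,6,-0.1,0,0],[45,6,-0.1,0,0],[45,6,-0.1,0,0],[45,0,0,0,0]]';  python3 g.py 559.6 -155.6 290; python3 m.py
```

```text
clock: 9.75
eef_pos: [559.7, -155.3, 330.2]
eef_rot: [[0.019, 0.994, -0.105], [0.004, -0.105, -0.994], [-1.0, 0.019, -0.006]]
force: [-0.4, -0.4, -2.0]
finger_gap: 0.579
pos [ 559.7 -155.3  330.2] yang -6.04 tilt [0.0194 0.0042]
tool shift [30.2 -0.6  0.5] F [-0.4 -0.4 -2. ] M [0.   0.02 0.05] q [-0.29  0.45  1.79  0.01  0.89 -0.2 ] gap 0.5787683450150569 t 9.75
clock: 10.15
eef_pos: [559.8, -155.2, 310.6]
eef_rot: [[0.02, 0.994, -0.105], [0.004, -0.105, -0.994], [-1.0, 0.019, -0.006]]
force: [0.4, 0.1, -2.0]
finger_gap: 0.582
pos [ 559.8 -155.2  310.6] yang -6.04 tilt [0.0197 0.0041]
tool shift [20.6 -0.6  0.5] F [ 0.4  0.1 -2. ] M [ 0.03  0.01 -0.02] q [-0.29  0.48  1.8   0.01  0.85 -0.2 ] gap 0.5817626832161747 t 10.15
top face n 296 world [ 563.  -159.7  171.5]
((563.5985107421875, -156.82241821289062), (53.726200103759766, 51.20128631591797), 86.72809600830078)
front face n 501 y=a+b x+c z [-1.258849e+02 -9.740000e-02 -7.000000e-04] face x-dir ang -5.56 lean dy/dz -0.0007 front meanpoint [ 561.6 -180.7  121. ]
z 76 x [537.9 584.2 561.1] y -180.4
z 88 x [537.8 583.8 560.8] y -180.6
z 100 x [537.8 585.9 561.8] y -180.4
z 112 x [537.7 585.3 561.5] y -181.0
z 124 x [537.6 585.  561.3] y -180.5
z 136 x [537.4 586.6 562. ] y -180.8
z 148 x [537.3 586.3 561.8] y -180.7
z 160 x [537.3 585.9 561.6] y -180.8
Zmin wood 69.86809221268118
```

```bash
python3 -m inch '[[45,6,-0.3,0,0],[45,6,-0.3,0,0],[45,5,-0.2,0,0],[45,0,0,0,0]]';  python3 g.py 559.4 -155.4 280; python3 -m inch '[[45,3,0,0,0],[45,3,0,0,0],[45,3,0,0,0],[45,0,0,0,0]]';  python3 g.py 559.4 -155.4 275
```

```text
clock: 10.6
eef_pos: [559.6, -155.2, 292.9]
eef_rot: [[0.021, 0.994, -0.105], [0.004, -0.105, -0.994], [-1.0, 0.02, -0.006]]
force: [0.1, -1.2, -1.6]
finger_gap: 0.584
pos [ 559.6 -155.2  292.9] yang -6.04 tilt [0.0209 0.0037]
tool shift [12.9 -0.5  0.3] F [ 0.1 -1.2 -1.6] M [-0.02  0.   -0.01] q [-0.29  0.51  1.81  0.01  0.81 -0.2 ] gap 0.5835752152260091 t 10.6
clock: 11.0
eef_pos: [560.0, -155.2, 283.1]
eef_rot: [[0.021, 0.994, -0.105], [0.004, -0.105, -0.994], [-1.0, 0.021, -0.006]]
force: [0.5, -0.5, -1.1]
finger_gap: 0.575
pos [ 560.  -155.2  283.1] yang -6.04 tilt [0.0211 0.0037]
tool shift [ 8.1 -0.7  0.3] F [ 0.5 -0.5 -1.1] M [-0.02  0.    0.03] q [-0.29  0.52  1.81  0.01  0.79 -0.2 ] gap 0.5747456913424854 t 11.0
```

```bash
python3 -m inch '[[45,2,-0.2,0,0],[45,2,-0.2,0,0],[45,0,0,0,0]]';  python3 g.py 559.4 -155.4 275;python3 -m inch '[[45,2,-0.1,0,0],[45,2,0,0,0],[45,0,0,0,0]]';  python3 g.py 559.4 -155.4 270
```

```text
clock: 11.3
eef_pos: [559.7, -155.2, 279.0]
eef_rot: [[0.021, 0.994, -0.105], [0.004, -0.105, -0.994], [-1.0, 0.021, -0.006]]
force: [0.5, -0.4, -2.4]
finger_gap: 0.578
pos [ 559.7 -155.2  279. ] yang -6.04 tilt [0.0215 0.0036]
tool shift [ 3.9 -0.4  0.3] F [ 0.5 -0.4 -2.4] M [ 0.02 -0.    0.05] q [-0.29  0.53  1.81  0.01  0.78 -0.2 ] gap 0.5778947937243957 t 11.3
clock: 11.6
eef_pos: [559.8, -155.1, 274.8]
eef_rot: [[0.022, 0.994, -0.105], [0.003, -0.105, -0.994], [-1.0, 0.021, -0.006]]
force: [0.1, 0.2, -1.4]
finger_gap: 0.575
pos [ 559.8 -155.1  274.8] yang -6.04 tilt [0.0218 0.0035]
tool shift [ 4.8 -0.5  0.3] F [ 0.1  0.2 -1.4] M [-0.01  0.01  0.02] q [-0.29  0.53  1.81  0.01  0.78 -0.2 ] gap 0.5748964096417365 t 11.6
```

It is already below the pin-contact height of about 281 with no resisting force, so the notches are over the pin. Next is the last few millimetres.

```bash
python3 -m inch '[[45,2,-0.1,0,0],[45,2,-0.1,0,0],[45,0,0,0,0]]';  python3 g.py 559.4 -155.4 267;python3 -m inch '[[45,1,0,0,0],[45,1,0,0,0],[45,0,0,0,0]]';  python3 g.py 559.4 -155.4 266; python3 -m inch '[[45,1,0,0,0],[45,1,0,0,0],[45,0,0,0,0]]';  python3 g.py 559.4 -155.4 266; python3 m.py
```

```text
clock: 11.9
eef_pos: [559.7, -155.1, 270.4]
eef_rot: [[0.022, 0.994, -0.105], [0.004, -0.105, -0.994], [-1.0, 0.021, -0.006]]
force: [-0.5, -0.9, -1.6]
finger_gap: 0.575
pos [ 559.7 -155.1  270.4] yang -6.05 tilt [0.0218 0.0035]
tool shift [ 3.4 -0.3  0.3] F [-0.5 -0.9 -1.6] M [ 0.02 -0.02  0.01] q [-0.29  0.54  1.81  0.01  0.77 -0.2 ] gap 0.5754132891423096 t 11.9
clock: 12.2
eef_pos: [559.7, -155.1, 268.2]
eef_rot: [[0.022, 0.994, -0.105], [0.003, -0.105, -0.994], [-1.0, 0.021, -0.006]]
force: [-0.2, 0.2, -1.4]
finger_gap: 0.574
pos [ 559.7 -155.1  268.2] yang -6.04 tilt [0.0218 0.0035]
tool shift [ 2.2 -0.4  0.3] F [-0.2  0.2 -1.4] M [ 0.02  0.08 -0.01] q [-0.29  0.54  1.82  0.01  0.76 -0.2 ] gap 0.5739631935808982 t 12.2
clock: 12.5
eef_pos: [559.9, -155.2, 266.7]
eef_rot: [[0.022, 0.994, -0.105], [0.003, -0.105, -0.994], [-1.0, 0.022, -0.006]]
force: [-0.2, -0.4, -1.7]
finger_gap: 0.58
pos [ 559.9 -155.2  266.7] yang -6.04 tilt [0.0223 0.0033]
tool shift [ 0.7 -0.5  0.3] F [-0.2 -0.4 -1.7] M [0.07 0.01 0.02] q [-0.29  0.55  1.82  0.01  0.76 -0.2 ] gap 0.5800731892012078 t 12.5
top face n 280 world [ 564.  -160.8  127.5]
((563.6906127929688, -157.13270568847656), (55.553077697753906, 50.51865005493164), 85.60466766357422)
front face n 469 y=a+b x+c z [-1.256578e+02 -9.740000e-02 -3.800000e-03] face x-dir ang -5.56 lean dy/dz -0.0038 front meanpoint [ 562.1 -180.7   76.4]
z 31 x [536.1 586.  561. ] y -180.4
z 43 x [540.6 585.5 563. ] y -180.9
z 55 x [538.1 585.1 561.6] y -180.7
z 67 x [538.  586.9 562.5] y -180.6
z 79 x [537.9 586.7 562.3] y -180.8
z 91 x [537.8 586.3 562.1] y -180.5
z 103 x [537.7 585.5 561.6] y -180.7
z 115 x [539.9 587.5 563.7] y -180.9
Zmin wood 25.32560107536943
```

```bash
python3 -m inch '[[45,1,0,0,0],[45,0,0,0,0]]';  python3 g.py 559.4 -155.4 266; python3 -m inch '[[45,1,0,0,0],[45,0.5,0,0,0]]';  python3 g.py 559.4 -155.4 266
```

```text
clock: 12.75
eef_pos: [560.0, -155.3, 266.9]
eef_rot: [[0.023, 0.994, -0.105], [0.003, -0.105, -0.994], [-1.0, 0.022, -0.005]]
force: [0.2, 0.0, -2.3]
finger_gap: 0.578
pos [ 560.  -155.3  266.9] yang -6.04 tilt [0.0227 0.0031]
tool shift [ 0.8 -0.6  0.2] F [ 0.2  0.  -2.3] M [-0.01  0.02 -0.01] q [-0.29  0.55  1.82  0.01  0.76 -0.2 ] gap 0.5782351715488709 t 12.75
clock: 12.95
eef_pos: [560.1, -155.4, 266.5]
eef_rot: [[0.023, 0.994, -0.105], [0.003, -0.105, -0.994], [-1.0, 0.022, -0.005]]
force: [-3.3, 1.1, 6.3]
finger_gap: 0.58
pos [ 560.1 -155.4  266.5] yang -6.04 tilt [0.0229 0.0029]
tool shift [ 0.5 -0.7  0.1] F [-3.3  1.1  6.3] M [ 0.16  0.52 -0.05] q [-0.29  0.55  1.82  0.01  0.76 -0.2 ] gap 0.579522849438741 t 12.95
```

There is contact at TCP z 266.5, which is the home height. I'll release and retreat straight up.

```bash
python3 -m inch '[[54,0,0,0,0],[60,0,0,0,0],[75,0,0,0,0],[85,0,0,0,0],[85,0,0,0,0]]'; python3 -m inch '[[85,0,0,0,0],[85,0,0,0,0]]';  python3 g.py 560 -155.4 420; python3 -m inch '[[85,-8,0,0,0],[85,-15,0,0,0],[85,-25,0,0,0],[85,-25,0,0,0],[85,-25,0,0,0]]';python3 -m inch '[[85,-25,0,0,0],[85,-25,0,0,0],[85,0,0,0,0],[85,0,0,0,0],[85,0,0,0,0]]'
python3 - <<'E'
from h import *
for n in("side","top"):
    p,d=snapshot(n);np.save(f"{n}_d.npy",d);np.save(f"{n}_p.npy",p)
a=np.load("side_p.npy")[130:330,270:450];save("pics/a4.png",cv2.resize(a,None,fx=3,fy=3,interpolation=2))
P,r,c=cloud("side",180,290,300,370);im=np.load("side_p.npy")[r,c].astype(int)
m=(P[:,2]>120)&(P[:,2]<135)&(np.hypot(P[:,0]-563,P[:,1]+156)<40);print(m.sum(),np.median(P[m,2]),P[m].mean(0),cv2.minAreaRect(P[m][:,:2].astype(np.float32)))
m=(P[:,2]>33)&(P[:,2]<120)&(im[:,0]-im[:,2]>25)&(np.hypot(P[:,0]-563,P[:,1]+156)<40)
Q=P[m];A=np.c_[np.ones(len(Q)),Q[:,0],Q[:,2]];co=np.linalg.lstsq(A,Q[:,1],rcond=None)[0];print(co)
for q in("bowl","coin_box","phone_stand"):
    print(q,[(o["p"],np.round(o["point"])) for o in landmark_of("side",q)[:1]])
E
```

```text
clock: 13.45
eef_pos: [560.5, -155.4, 266.3]
eef_rot: [[0.024, 0.994, -0.105], [0.003, -0.105, -0.994], [-1.0, 0.024, -0.005]]
force: [-0.3, 0.1, 0.5]
finger_gap: 0.991
clock: 13.65
eef_pos: [560.5, -155.4, 266.1]
eef_rot: [[0.024, 0.994, -0.105], [0.003, -0.105, -0.994], [-1.0, 0.024, -0.005]]
force: [-0.7, -0.2, 0.3]
finger_gap: 0.995
pos [ 560.5 -155.4  266.1] yang -6.04 tilt [0.0241 0.0026]
tool shift [-153.8    3.1   -0.7] F [-0.7 -0.2  0.3] M [0.   0.01 0.03] q [-0.29  0.55  1.82  0.01  0.76 -0.2 ] gap 0.9954288875295506 t 13.65
clock: 14.15
eef_pos: [557.1, -155.4, 367.6]
eef_rot: [[0.018, 0.994, -0.105], [0.004, -0.105, -0.994], [-1.0, 0.018, -0.006]]
force: [1.1, -0.5, -0.9]
finger_gap: 0.995
clock: 14.65
eef_pos: [555.8, -155.6, 429.2]
eef_rot: [[0.03, 0.994, -0.105], [0.001, -0.105, -0.994], [-1.0, 0.03, -0.004]]
force: [-0.4, -0.6, -0.1]
finger_gap: 0.992
361 127.23613996561731 [ 563.13205294 -160.56677044  126.9436679 ] ((563.925537109375, -155.51052856445312), (56.024986267089844, 49.68143081665039), 83.7597885131836)
[-1.30186514e+02 -9.16844708e-02  1.18523622e-02]
bowl [(0.6, array([260., 395.]))]
coin_box [(0.9, array([299., 418.]))]
phone_stand [(0.78, array([324., 366.]))]
```

View pics/a4.png

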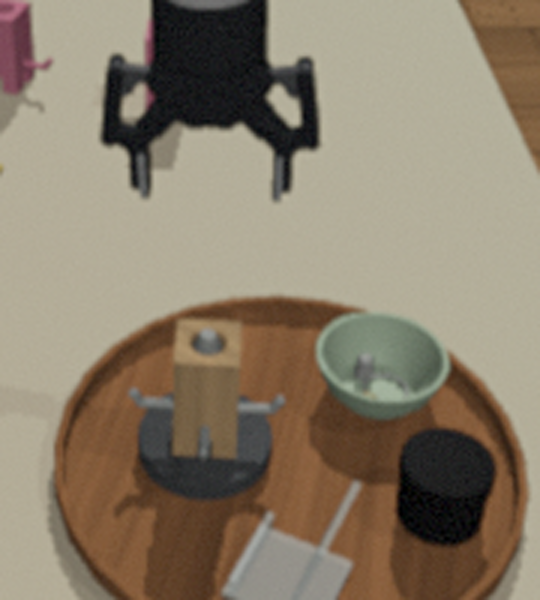

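The crop shows the sleeve standing upright on the foot, with the shaft tip visible in its bore at (208,340). Its top is at z ≈ 127.2, and home would be 127.5 with this camera's 0.5 mm low offset. The gripper is clear and the bystanders look unmoved.

```bash
python3 -c "
from cell import *
print(hand_in())"
```

```text
the job is handed in; nothing more can be done
None
```

The sleeve is on the key tree, fully home and upright on the steel foot, and I have handed the job in. `hand_in()` gives no verdict.

I gripped the pale wooden sleeve by its plain upper faces and carried it over the tree. I turned it about 3.5° to match the cross pin, whose direction I could read in the top picture, so no sweep was needed. It went down in small steps with almost no resistance until it met the foot with about 6 N. I then opened the gripper and backed straight up. The clock was at about 14.8 s of the 54 s allowed.

**Last checks:**
- **Height:** the sleeve's top is at z ≈ 127.2 mm, against about 127.5 mm expected when home.
- **Position:** the sleeve's outline is centred within about 1 mm of the shaft axis, measured in the same camera.
- **Upright:** the front-face fit leans about 0.012 rad; the limit is 0.06.
- **Gripper and tray:** the gripper is well clear. The bowl, coin box and phone stand look unmoved by eye; I did not measure them.

**Disagreements:**
- The side and top cameras differed by about 4 mm in x, so I aligned using positions measured in one camera.
- The tool's tilt drifted to between 0.02 and 0.03 rad during the moves. The sleeve itself stayed close to vertical.

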